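# Press a dowelled lipping home with a trigger clamp, then release it

### The arm

A 7-joint arm with a two-finger parallel gripper is mounted at the origin on a cart in front of the work surface, level with it; the furniture and walls round the work are solid. World frame = base frame: x ahead of the robot, y to its left, z up, the work surface at z = 0. Lengths are in mm, angles in rad, forces in N, time in s.
With the tool pointing down it reaches from about 400 to 750 mm from the base axis. Payload 19.5 kg.
Tool frame: the origin (TCP) lies on the mounting face of the last link; the fingertips stand 173 mm ahead of it and the grasp point (between the pads) lies 155 mm ahead of it; z points along the fingers, y is the line along which they close (so a half turn about z gives the same grasp; the last joint's range is limited). The gripper opens to 85 mm and grips with 20 to 120 N. Pads are 22 mm wide; open, the fingers measure 114 mm over their backs; the gripper's body (76 mm by 85 mm) begins 54 mm behind the grasp point. The pads swing forward as they close: fully open they stand 13 mm farther back than shut.
Start: joints at [1.068, 0.707, -0.028, 1.485, 0.022, 0.951, -0.075], TCP at [255.679, -515.019, 404.668] pointing down, gripper open.
Joint ranges: [-2.71, 2.71], [-0.32, 2.16], [-1.57, 1.52], [0, 2.45], [-1.46, 4.6], [0, 2.02], [-2.83, 2.83]. Speed limits (rad/s): [1.89, 1.89, 2.57, 2.57, 3.01, 3.01, 3.01].

### API

Orientations are given as a unit quaternion [w, x, y, z].
In Python, from bench import arm gives the robot as it stands.
- The arm moves only by the tool step_arm, never from a script. Its argument "rows" is a list of rows, each a list of 3 entries, a list of its own where there are three numbers: the opening, from -1 (shut) to 1 (fully open), so that 0 is half open, then the shift along the tool's x, y, z in cm, then the turn about the tool's z in rad. In form: [[gripper, [dx, dy, dz], twist], ...]. A call has 1 to 8 rows; each row shifts and turns the commanded pose from where the row before left it, along the tool's axes as they then stand; what a row does not reach is not made up. A row lasts 1/10 s, in which the tool goes at most 50 mm and 8.59 degrees, less where a joint would pass 70% of its speed; a pose out of reach is approached as far as the arm can. A call with a gripper value outside its range is refused whole. The fingers move at their own pace and stop on an object; "grip_force" is the grip in N (left out, the last holds). Time passes only in rows, so rows that do not move let the fingers close. It gives the time, the measured TCP pose, the force, the opening and the grip force at its end, in the units of the state.
- arm.get_state(): the state, without advancing time (a new reading comes with each control period).
- arm.capture(name): name is "side" or "top"; returns (picture, depth): 480x640x3 uint8, red, green, blue; 480x640 float32, mm along the optical axis (not along the pixel's ray), 0 where there is no reading.
- arm.get_calibration(name): a dict with "fx", "fy", "cx", "cy" (pixels), "pose" (4x4, takes a point from camera to world coordinates). Camera axes: x right, y up, looking along -z (the intrinsics and any distortion apply to the point x, -y, -z); pixel columns grow to the right and rows downward; lengths in mm; the calibration is good to about 2 mm. A picture is of the moment at which its call begins. get_calibration takes no time and is no camera call.
- arm.finish_job(): hands the job in; it is judged then, once.
The state is a dict: "time": time; "joint_positions": joint angles; "joint_velocities": joint speeds; "joint_torque": joint torques, N m; "eef_pos": TCP position; "orientation": TCP orientation; "force": force on the tool from outside, world axes, zero at the start; "wrist_torque": the same for the moment, N m; "opening": opening from 0.0 (shut) to 1.0 (fully open); "grasp_force": force on a finger pad.
Only numpy, scipy, OpenCV 4.12 (cv2) and the standard library are available. Lean on these libraries where they do the work, as an engineer would, in place of code of your own. Each camera call takes 0.05 s, during which the arm holds its last target. There are 200 camera calls.

### The job

Squeeze the orange trigger of the bench-mounted bar clamp, as many strokes as it takes, so that its jaw walks up to the dark lipping and presses it on its dowels until the joint is fully closed and the clamp has gone firm on it, but stop there: do not crush the wood. Then let go of the trigger and press the red release tab so that the jaw springs fully open, leaving the joint closed. Move the jaw and the lipping only by means of the trigger and the tab, and leave the things lying around alone.

Things in the scene. Friction and masses are not known exactly. Their poses are not given: they have to be found in the camera images.
- press: Fixed fixture: ply board 160 (x) x 400 (y) x 12 mm carrying a one-handed bar clamp. Origin on the table top under the clamp; z up, y along the bar from the handle end (-y) to the moving jaw (+y); all parts below share these axes. Black clamp head 42 mm wide, y = -105 to 50 mm, flat top at z = 115 mm; on it along y: handle, trigger, red tab.
- handle (a point): Middle of the top of the clamp's fixed black upright handle (orange cap 28 x 16 mm), z = 162 mm, y = -80 mm in the press frame. The handle is 26 mm wide (x), from y = -88 to -72 mm, and stands on the head.
- trigger: Orange upright blade 24 (x) x 14 (y) mm, z = 115 to 162 mm, in front of the handle; at rest from y = -47 to -33 mm of the press frame. Origin = press origin at rest; moves to -y, straight to the handle, 16 mm in all, and springs back. Handle and trigger measure 55 mm over the outside, 39 mm squeezed. It may be squeezed against the handle or just pushed.
- trigger_front (a point): Middle of the trigger's +y face (z = 145 mm). Feel: 2 to 3 mm free, then it moves the bar (6 to 9 N; about 15 N driving the lipping); on the closed joint the force climbs 2.5 N per mm: a steady 20 to 24 N there is firm, over 28 N may crush. It is also hard at the end of its 16 mm: then let it fully back and take another stroke. A full stroke gains one notch.
- jaw: Steel bar (10 x 16 mm) with the black moving jaw at its +y end. Origin = press origin when fully open; moves to -y as it closes. A ratchet of 10 mm notches holds what is gained, so between strokes it slips back up to 4 mm or so to the last notch; it starts open or one notch forward. A spring pulls it fully open while the release tab is down.
- pad: Round orange pad, 30 mm across, sprung on the moving jaw; origin in the centre of the face that meets the lipping, at y = 165 mm, z = 34 mm of the press frame when the jaw is fully open. It gives way by about 0.4 mm per newton, 13 mm at most.
- lipping: Dark wood strip 120 x 30 (y) x 45 mm on two dowels that run into the fixed cream block (y = 50 to 105 mm). Origin: middle of the lower edge of its -y face; closed at y = 105 mm of the press frame, at the start 8 to 14 mm farther out. Slides along y only and stays put; moves at about 7 N. 10 N or more from the pad on the closed joint is firm; over 22 N crushes it.
- release_tab: Red ribbed push tab, 26 (x) x 24 (y) mm, centred at x = 0, y = 22 mm of the press frame, top at z = 130 mm, 15 mm above the head. Origin = press origin at rest; moves down as pressed. Pressed down 6 mm or more (8 mm at most, 3 to 7 N) it frees the bar; it springs back up.
- glue_bottle: Bystander: upright cream glue bottle, 44 x 64 x 202 mm, orange nozzle; origin under its base.
- walnut_offcut: Bystander: dark walnut strip lying flat, 45 x 160 x 20 mm; origin under its centre.
- screw_tin: Bystander: green tin, 67 mm across, 58 mm high; origin under its base.

How it is judged:
By the outcome, as a careful person would: the job done as asked, in the order asked, and still so for the second after the job is handed in, with the robot touching nothing.
It also fails if it takes over 61 s, if anything falls off the work surface, if the arm or the gripper's body presses on something with over 40 N, if the wrist force passes 120 N, or if a joint passes its speed limit or range.

## Working session

There is one attempt and no reset: what is moved stays moved. The work goes in short steps, Python scripts to look and compute and a tool call to move; the robot and the scene stay as the last step left them, time stands still between calls to the robot, and variables do not carry over. Pictures are saved under pics/ and viewed, at most 10 in all, crops included, and the job is handed in when it is done.

Besides the shell and the picture viewer there is one more tool, called after "Emit:" as a command line: name --argument value ..., lists and objects as JSON in quotes. step_arm: Moves the arm, as the interface text tells. Its arguments: {"type":"object","properties":{"rows":{"type":"array"},"grip_force":{"type":"number"}},"required":["rows"]}

```bash
mkdir -p pics; cat > h.py <<'E'
import numpy as np, cv2
from bench import arm
def cap(n):
    p,d=arm.capture(n); return p,d,arm.get_calibration(n)
def cloud(d,c):
    v,u=np.mgrid[0:480,0:640]
    P=np.stack([(u-c['cx'])/c['fx']*d,-(v-c['cy'])/c['fy']*d,-d],-1)
    T=np.array(c['pose']); return P@T[:3,:3].T+T[:3,3]
E
python3 - <<'E'
from h import *
for n in('top','side'):
    p,d,c=cap(n); cv2.imwrite(f'pics/{n}0.png',p[...,::-1]); np.save(n+'0.npy',cloud(d,c)); print({k:(v if k!='pose' else np.round(v,3).tolist()) for k,v in c.items()})
print(arm.get_state())
E
```

```text
{'fx': 550.92386518449, 'fy': 550.92386518449, 'cx': 316.1159868057393, 'cy': 250.56365709676066, 'pose': [[-0.0, 0.999, -0.048, 497.381], [-1.0, -0.001, -0.019, 332.453], [-0.019, 0.048, 0.999, 997.418], [0.0, 0.0, 0.0, 1.0]]}
{'fx': 572.3708747994164, 'fy': 572.3708747994164, 'cx': 327.64319121464905, 'cy': 241.02556020539856, 'pose': [[0.994, 0.076, -0.073, 484.288], [-0.105, 0.654, -0.749, -318.186], [-0.009, 0.753, 0.658, 731.726], [0.0, 0.0, 0.0, 1.0]]}
{'time': 0.1, 'joint_positions': array([ 1.06829816,  0.70702696, -0.02760748,  1.48490743,  0.02195841,
        0.95088782, -0.07545905]), 'joint_velocities': array([ 0.00149671, -0.00165637,  0.00155907, -0.0028332 ,  0.00074866,
       -0.00076447,  0.00044765]), 'joint_torque': array([ 5.40338384e-03, -8.84282541e+01,  1.23820335e+00, -2.36455929e+01,
        1.71642256e-02,  4.99871647e-03,  1.37891448e-04]), 'eef_pos': array([ 255.66469172, -514.97654946,  404.29269164]), 'orientation': array([-4.52431331e-04,  9.73574317e-01,  2.28369947e-01, -1.05363149e-04]), 'force': array([0.4995998 , 0.5290615 , 0.35255519]), 'wrist_torque': array([ 0.02180998,  0.00931618, -0.04246958]), 'grasp_force': 0.0, 'opening': 1.0050570677102642}
```

View pics/top0.png

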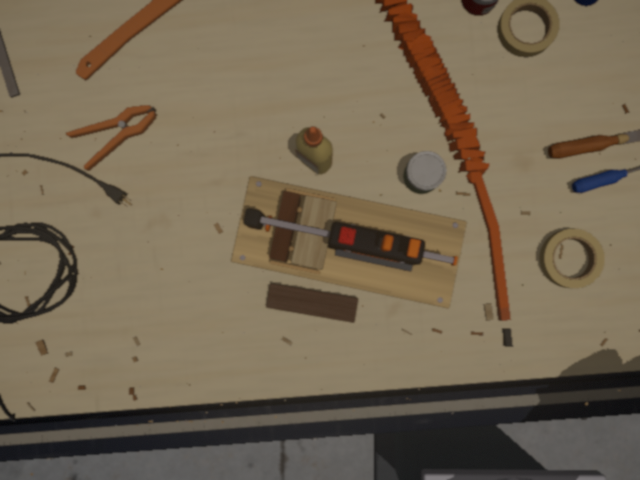

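View pics/side0.png

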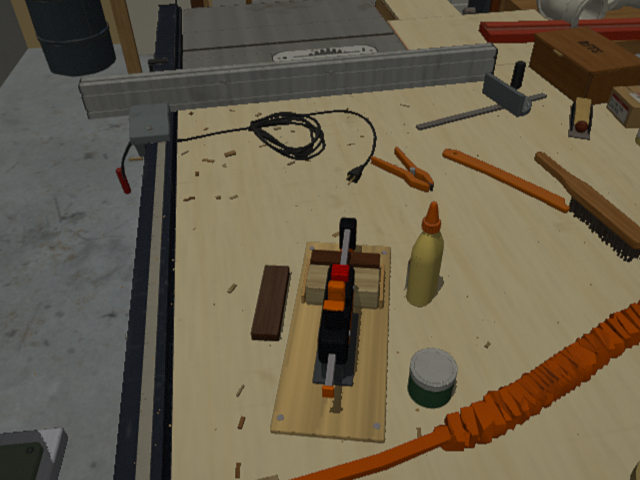

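The top view shows the tab at (347,236), trigger at (387,243), handle cap at (414,247), jaw at (253,217) and lipping near (286,226). The clamp's +y runs to the left in the image.

```bash
python3 - <<'E'
from h import *
p=cv2.imread('pics/top0.png'); P=np.load('top0.npy'); hsv=cv2.cvtColor(p,cv2.COLOR_BGR2HSV)
def blob(u,v,zlo,zhi,r=16):
    m=np.zeros((480,640),bool); m[v-r:v+r,u-r:u+r]=1
    m&=(hsv[...,1]>150)&(hsv[...,2]>90)&(P[...,2]>zlo)&(P[...,2]<zhi)
    Q=P[m]; (c,s,a)=cv2.minAreaRect(Q[:,:2].astype(np.float32)); print(len(Q),np.round(Q.mean(0),1),np.round(c,1),np.round(s,1),round(a,1)); return np.array(c)
t=blob(347,236,118,145);g=blob(387,243,150,175);h=blob(414,247,150,175)
# head top
m=(P[...,2]>108)&(P[...,2]<120)&(hsv[...,2]<70); m[:, :320]=0; m[:,430:]=0
(c,s,a)=cv2.minAreaRect(P[m][:,:2].astype(np.float32));print('head',m.sum(),c,s,a)
# board
m=(P[...,2]>8)&(P[...,2]<17); m[:170]=0;m[312:]=0;m[:,:225]=0;m[:,475:]=0
(c,s,a)=cv2.minAreaRect(P[m][:,:2].astype(np.float32));print('board',m.sum(),c,s,a, np.round(cv2.boxPoints((c,s,a))).tolist())
d=t-h; print('yaw of +y',np.degrees(np.arctan2(-d[0],d[1])),np.linalg.norm(d),np.linalg.norm(g-h))
for (u,v) in [(253,217),(286,226),(310,250),(300,228)]: print(u,v,np.round(P[v,u],1))
E
```

```text
233 [563.  300.8 130.4] [563.2 300.7] [23.3 25.4] 78.4
134 [549.7 240.5 161.6] [550.2 240.4] [13.4 23. ] 80.6
193 [541.9 201.  162.1] [542.  200.6] [16.2 27.8] 78.6
head 1709 (553.0946044921875, 252.2312774658203) (154.14857482910156, 42.160606384277344) 78.02762603759766
board 11873 (562.8423461914062, 292.96484375) (423.21527099609375, 252.65736389160156) 89.46617889404297 [[435.0, 83.0], [687.0, 80.0], [691.0, 503.0], [438.0, 506.0]]
yaw of +y -11.956093992536868 102.33686734252328 40.5861501866938
253 217 [596.5 454.   94.7]
286 226 [582.3 400.2  85.9]
310 250 [543.7 361.1  57.8]
300 228 [578.6 376.7  89.5]
```

Emit:
step_arm --rows '[[-1,[2.5,-2.0,0],0],[-1,[2.5,-2.0,0],0],[-1,[2.5,-2.0,0],0],[-1,[2.5,-2.0,0],0],[-1,[2.5,-2.0,0],0],[-1,[2.5,-2.0,0],0],[-1,[2.5,-2.0,0],0],[-1,[2.5,-2.0,0],0]]' --grip_force 30

```text
time: 0.9
eef_pos: [364.0, -281.6, 404.6]
orientation: [-0.0, 0.974, 0.228, -0.0]
force: [1.4, 0.5, -0.3]
opening: -0.002
grasp_force: 0.0
```

Emit:
step_arm --rows '[[-1,[2.5,-2.4,0],0],[-1,[2.5,-2.4,0],0],[-1,[2.5,-2.4,0],0],[-1,[2.5,-2.4,0],0],[-1,[2.5,-2.4,0],0],[-1,[2.5,-2.4,0],0],[-1,[2.5,-2.4,0],0],[-1,[2.5,-2.4,0],0]]'

```text
time: 1.7
eef_pos: [457.7, -20.4, 404.6]
orientation: [-0.0, 0.974, 0.228, -0.0]
force: [1.3, 0.0, 0.3]
opening: -0.002
grasp_force: 0.0
```

Emit:
step_arm --rows '[[-1,[2.7,-2.65,0],0],[-1,[2.7,-2.65,0],0],[-1,[2.7,-2.65,0],0],[-1,[2.7,-2.65,0],0],[-1,[2.7,-2.65,0],0],[-1,[2.7,-2.65,0],0],[-1,[2.7,-2.65,0],0],[-1,[2.7,-2.65,0],0]]'

```text
time: 2.5
eef_pos: [556.8, 265.6, 404.6]
orientation: [0.0, 0.974, 0.228, -0.0]
force: [0.2, -0.3, 0.3]
opening: -0.005
grasp_force: 0.0
```

Emit:
step_arm --rows '[[-1,[0,0,0],-0.13],[-1,[0,0,0],-0.13],[-1,[0,0,0],-0.13],[-1,[0,0,0],-0.13],[-1,[0,0,0],-0.13],[-1,[0,0,0],-0.13],[-1,[0,0,0],-0.124],[-1,[0,0,0],0]]'

```text
time: 3.3
eef_pos: [556.7, 263.8, 404.4]
orientation: [-0.0, 0.775, 0.631, -0.0]
force: [0.4, -0.4, -0.4]
opening: 0.003
grasp_force: 0.0
```

Emit:
step_arm --rows '[[-1,[0.1,-0.1,1.8],0],[-1,[0.1,0,1.8],0],[-1,[0,0,1.8],0],[-1,[0,0,1.8],0],[-1,[0,0,1.3],0],[-1,[0,0,0.5],0],[-1,[0,0,0],0]]'

```text
time: 4.0
eef_pos: [556.1, 266.3, 314.4]
orientation: [-0.0, 0.776, 0.63, -0.0]
force: [0.6, 0.4, 0.9]
opening: -0.001
grasp_force: 0.0
```

```bash
python3 - <<'E'
from h import *
a,_,_=cap('side');b,_,_=cap('top')
a=cv2.resize(a[200:440,240:460],None,fx=1.8,fy=1.8); b=cv2.resize(b[170:310,230:470],None,fx=1.65,fy=1.65)
o=np.zeros((440,800,3),np.uint8); o[:a.shape[0],:a.shape[1]]=a[:440]; o[:b.shape[0],400:400+b.shape[1]]=b[:,:396][:, :400]
cv2.imwrite('pics/a.png',o[...,::-1]); print(arm.get_state()['force'])
E
```

```text
[ 0.31640458  0.55303584 -0.24833497]
```

View pics/a.png

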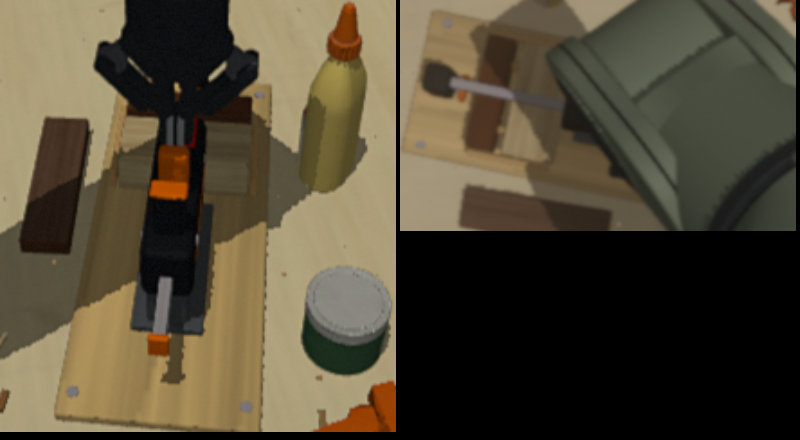

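The fingers stand just in front of the trigger, centred on it (side crop (175,140)). The jaw and lipping are still visible from the top.

Emit:
step_arm --rows '[[-1,[-0.4,0,0],0],[-1,[-0.3,0,0],0],[-1,[-0.3,0,0],0],[-1,[-0.2,0,0],0],[-1,[-0.2,0,0],0],[-1,[0,0,0],0]]'

```text
time: 4.7
eef_pos: [553.3, 253.0, 315.1]
orientation: [-0.0, 0.776, 0.631, 0.001]
force: [2.4, 6.5, -0.7]
opening: -0.002
grasp_force: 3.3
```

Emit:
step_arm --rows '[[-1,[-0.2,0,0],0],[-1,[-0.2,0,0],0],[-1,[-0.2,0,0],0],[-1,[-0.1,0,0],0],[-1,[0,0,0],0]]'

```text
time: 5.2
eef_pos: [551.9, 246.2, 315.1]
orientation: [-0.0, 0.776, 0.631, 0.001]
force: [2.2, 6.6, -0.3]
opening: -0.002
grasp_force: 3.3
```

Emit:
step_arm --rows '[[-1,[-0.1,0,0],0],[-1,[-0.1,0,0],0],[-1,[0,0,0],0]]'

```text
time: 5.5
eef_pos: [551.5, 244.4, 315.1]
orientation: [-0.0, 0.776, 0.631, 0.001]
force: [3.4, 6.8, -0.0]
opening: -0.0
grasp_force: 3.7
```

Emit:
step_arm --rows '[[-1,[-0.1,0,0],0],[-1,[-0.05,0,0],0],[-1,[0,0,0],0]]'

```text
time: 5.8
eef_pos: [551.2, 243.1, 315.1]
orientation: [-0.001, 0.776, 0.631, 0.001]
force: [2.5, 9.5, -0.1]
opening: 0.0
grasp_force: 4.3
```

Emit:
step_arm --rows '[[-1,[-0.1,0,0],0],[-1,[0,0,0],0]]'

```text
time: 6.0
eef_pos: [551.0, 242.3, 315.1]
orientation: [-0.001, 0.776, 0.631, 0.002]
force: [3.4, 9.5, -1.3]
opening: 0.004
grasp_force: 5.0
```

Emit:
step_arm --rows '[[-1,[-0.1,0,0],0],[-1,[0,0,0],0]]'

```text
time: 6.2
eef_pos: [550.8, 241.5, 315.2]
orientation: [-0.001, 0.776, 0.631, 0.002]
force: [3.9, 11.0, -1.6]
opening: -0.001
grasp_force: 5.8
```

```bash
cat >> h.py <<'E'
def look(name):
    from numpy import sin,cos,radians as r
    p,d,c=cap('top'); P=cloud(d,c)
    O=np.array([558.6,279.1]);a=r(11.8); X=np.array([cos(a),-sin(a)]);Y=np.array([sin(a),cos(a)])
    q=P[...,:2]-O; px=q@X; py=q@Y
    # profile along press y through x=+/-: rows of colour brightness
    out=[]
    for x0,lab,zl,zh in((-35,'lip',40,75),(0,'jaw',70,110)):
        m=(abs(px-x0)<12)&(py>95)&(py<240)&(P[...,2]>zl)&(P[...,2]<zh)
        o=np.argsort(py[m]); out.append((lab,[(round(float(y)),round(float(z)),int(b)) for y,z,b in zip(py[m][o],P[...,2][m][o],p.max(-1)[m][o])][::6]))
    cv2.imwrite(f'pics/{name}.png',cv2.resize(p[170:310,230:400],None,fx=4,fy=4,interpolation=cv2.INTER_CUBIC)[...,::-1])
    return out
E
python3 -c "
from h import *
for o in look('b'): print(o)
print(arm.get_state()['force'])"
```

```text
('lip', [(95, 57, 141), (96, 55, 143), (97, 56, 143), (97, 58, 142), (98, 58, 142), (99, 54, 144), (99, 59, 142), (100, 58, 144), (101, 59, 146), (102, 59, 145), (102, 59, 142), (103, 58, 141), (104, 59, 134), (105, 53, 125), (110, 40, 106), (114, 40, 79), (114, 49, 67), (114, 57, 73), (115, 55, 86), (116, 59, 73), (116, 59, 74), (117, 57, 75), (118, 58, 76), (119, 57, 78), (119, 55, 79), (120, 57, 80), (121, 57, 79), (122, 59, 80), (122, 58, 80), (123, 57, 80), (124, 58, 80), (125, 58, 80), (125, 59, 79), (126, 57, 80), (127, 54, 80), (127, 59, 80), (128, 60, 80), (129, 57, 80), (130, 58, 80), (130, 56, 79), (131, 53, 79), (132, 58, 80), (133, 58, 79), (133, 58, 78), (134, 59, 78), (135, 54, 78), (135, 56, 78), (136, 60, 78), (137, 59, 78), (138, 55, 78), (138, 60, 76), (139, 57, 77), (140, 59, 77), (141, 56, 78), (141, 58, 78), (142, 59, 77), (143, 60, 81), (144, 54, 79)])
('jaw', [(95, 86, 128), (96, 90, 130), (98, 76, 116), (99, 89, 129), (101, 87, 124), (103, 84, 113), (104, 82, 107), (106, 88, 124), (107, 85, 131), (109, 87, 131), (110, 86, 131), (112, 90, 131), (113, 87, 131),
[... 381 characters left out ...]
, (152, 83, 94), (153, 74, 66), (153, 76, 50), (153, 89, 72), (154, 93, 84), (154, 94, 67), (155, 92, 68), (155, 93, 49), (156, 93, 57), (157, 93, 51), (158, 93, 53), (158, 98, 53), (159, 95, 53), (160, 93, 54), (160, 95, 55), (161, 93, 54), (162, 91, 55), (162, 94, 55), (163, 94, 54), (163, 95, 55), (164, 93, 54), (165, 92, 53), (166, 93, 53), (166, 93, 53), (167, 95, 54), (168, 98, 54), (168, 94, 53), (169, 96, 53), (170, 98, 55), (170, 97, 54), (171, 92, 54), (172, 92, 53), (172, 95, 53), (173, 96, 53), (173, 98, 53), (174, 91, 53), (175, 94, 52), (176, 97, 53), (176, 96, 52), (177, 96, 53), (178, 95, 54), (178, 95, 55), (179, 94, 61), (180, 92, 65)])
[ 4.72309637 11.75034983 -1.97870798]
```

View pics/b.png

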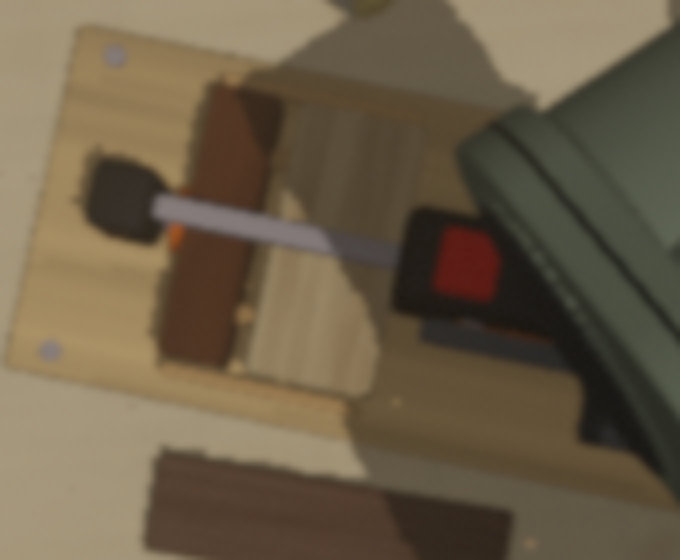

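The orange pad at (175,235) is touching the lipping, so the jaw had started one notch forward. The lipping's outer face is at about y=144.5, so roughly 9.5 mm is still open (gap at (265,200)).

Emit:
step_arm --rows '[[-1,[-0.05,0,0],0],[-1,[0,0,0],0]]'

```text
time: 6.45
eef_pos: [550.7, 241.1, 315.2]
orientation: [-0.001, 0.776, 0.631, 0.002]
force: [3.8, 11.2, -3.1]
opening: 0.003
grasp_force: 6.2
```

Emit:
step_arm --rows '[[-1,[0.5,0,0],0],[-1,[0.7,0,0],0],[-1,[0.5,0,0],0],[-1,[0.4,0,0],0],[-1,[0,0,0],0],[-1,[0,0,0],0]]'

```text
time: 7.05
eef_pos: [554.8, 260.1, 314.5]
orientation: [0.0, 0.776, 0.631, -0.0]
force: [0.2, 0.4, -1.3]
opening: 0.001
grasp_force: 0.0
```

Emit:
step_arm --rows '[[-1,[-0.4,0,0],0],[-1,[-0.3,0,0],0],[-1,[-0.3,0,0],0],[-1,[0,0,0],0]]'

```text
time: 7.45
eef_pos: [552.7, 251.1, 314.7]
orientation: [-0.001, 0.776, 0.631, 0.001]
force: [2.8, 10.8, -6.8]
opening: -0.0
grasp_force: 5.7
```

Emit:
step_arm --rows '[[-1,[-0.2,0,0],0],[-1,[-0.1,0,0],0],[-1,[0,0,0],0]]'

```text
time: 7.75
eef_pos: [552.2, 248.7, 314.7]
orientation: [-0.001, 0.776, 0.631, 0.002]
force: [4.8, 13.9, -8.7]
opening: -0.001
grasp_force: 7.1
```

Emit:
step_arm --rows '[[-1,[-0.15,0,0],0],[-1,[-0.15,0,0],0],[-1,[0,0,0],0]]'

```text
time: 8.05
eef_pos: [551.5, 245.8, 314.7]
orientation: [-0.001, 0.776, 0.631, 0.002]
force: [4.1, 12.8, -8.3]
opening: -0.003
grasp_force: 7.1
```

Emit:
step_arm --rows '[[-1,[-0.1,0,0],0],[-1,[-0.1,0,0],0],[-1,[0,0,0],0]]'

```text
time: 8.35
eef_pos: [551.1, 243.9, 314.7]
orientation: [-0.001, 0.776, 0.631, 0.002]
force: [5.0, 14.0, -7.5]
opening: 0.001
grasp_force: 7.2
```

Emit:
step_arm --rows '[[-1,[-0.1,0,0],0],[-1,[-0.1,0,0],0],[-1,[0,0,0],0]]'

```text
time: 8.65
eef_pos: [550.7, 242.0, 314.7]
orientation: [-0.001, 0.776, 0.631, 0.002]
force: [4.8, 15.3, -9.0]
opening: 0.002
grasp_force: 7.5
```

Emit:
step_arm --rows '[[-1,[-0.1,0,0],0],[-1,[0,0,0],0]]'

```text
time: 8.85
eef_pos: [550.5, 241.1, 314.7]
orientation: [-0.001, 0.776, 0.631, 0.002]
force: [5.4, 14.8, -9.6]
opening: -0.001
grasp_force: 7.6
```

```bash
python3 -c "
from h import *
for o in look('c'):
  if o[0]=='lip': print([x for x in o[1] if 100<x[0]<118 or x[0]>130])
  else: print([x for x in o[1] if 140<x[0]<160])
print(arm.get_state()['force'])"
```

```text
[(101, 55, 147), (101, 57, 145), (102, 59, 144), (103, 58, 138), (104, 60, 130), (105, 56, 118), (105, 53, 113), (106, 56, 99), (107, 59, 87), (107, 57, 83), (108, 57, 78), (109, 56, 77), (110, 57, 78), (110, 58, 78), (111, 55, 78), (112, 60, 79), (113, 55, 78), (113, 57, 80), (114, 56, 80), (115, 58, 79), (115, 57, 79), (116, 59, 80), (117, 62, 79), (131, 58, 76), (132, 59, 78), (132, 58, 78), (133, 58, 77), (134, 60, 81), (135, 55, 79)]
[(141, 87, 131), (143, 87, 121), (143, 81, 50), (143, 81, 71), (144, 86, 46), (144, 93, 63), (145, 94, 72), (145, 96, 52), (146, 92, 48), (147, 94, 50), (147, 93, 52), (148, 93, 52), (148, 92, 53), (149, 93, 54), (150, 95, 53), (151, 95, 54), (151, 93, 55), (152, 92, 55), (152, 99, 55), (153, 94, 54), (154, 96, 51), (154, 95, 53), (155, 94, 54), (156, 94, 53), (157, 96, 54), (157, 96, 53), (158, 99, 52), (159, 96, 53)]
[ 4.45632336 14.58547051 -7.49856045]
```

Emit:
step_arm --rows '[[-1,[0.5,0,0],0],[-1,[0.7,0,0],0],[-1,[0.5,0,0],0],[-1,[0.4,0,0],0],[-1,[0,0,0],0],[-1,[0,0,0],0]]'

```text
time: 9.5
eef_pos: [554.9, 260.0, 314.7]
orientation: [0.0, 0.776, 0.631, -0.0]
force: [0.1, 0.2, -0.5]
opening: 0.001
grasp_force: 0.0
```

Emit:
step_arm --rows '[[-1,[-0.3,0,0],0],[-1,[-0.3,0,0],0],[-1,[-0.1,0,0],0],[-1,[0,0,0],0]]'

```text
time: 9.9
eef_pos: [553.4, 253.9, 314.8]
orientation: [-0.001, 0.776, 0.631, 0.001]
force: [2.7, 7.8, -4.9]
opening: -0.003
grasp_force: 4.2
```

Emit:
step_arm --rows '[[-1,[-0.1,0,0],0],[-1,[-0.1,0,0],0],[-1,[0,0,0],0]]'

```text
time: 10.2
eef_pos: [553.0, 252.4, 314.8]
orientation: [-0.001, 0.776, 0.631, 0.001]
force: [4.3, 10.7, -6.2]
opening: -0.002
grasp_force: 5.7
```

Emit:
step_arm --rows '[[-1,[-0.1,0,0],0],[-1,[0,0,0],0]]'

```text
time: 10.4
eef_pos: [552.8, 251.6, 314.9]
orientation: [-0.001, 0.776, 0.631, 0.002]
force: [4.7, 13.1, -7.1]
opening: 0.005
grasp_force: 6.4
```

Emit:
step_arm --rows '[[-1,[-0.1,0,0],0],[-1,[0,0,0],0]]'

```text
time: 10.6
eef_pos: [552.7, 250.8, 314.9]
orientation: [-0.001, 0.776, 0.631, 0.002]
force: [4.8, 13.9, -7.1]
opening: 0.001
grasp_force: 7.1
```

Emit:
step_arm --rows '[[-1,[-0.1,0,0],0],[-1,[0,0,0],0]]'

```text
time: 10.8
eef_pos: [552.5, 250.0, 314.9]
orientation: [-0.001, 0.776, 0.631, 0.002]
force: [5.0, 14.6, -7.6]
opening: -0.001
grasp_force: 7.8
```

Emit:
step_arm --rows '[[-1,[-0.1,0,0],0],[-1,[0,0,0],0]]'

```text
time: 11.0
eef_pos: [552.3, 249.1, 314.9]
orientation: [-0.001, 0.776, 0.631, 0.002]
force: [5.8, 15.6, -9.2]
opening: 0.0
grasp_force: 8.5
```

Emit:
step_arm --rows '[[-1,[-0.1,0,0],0],[-1,[0,0,0],0]]'

```text
time: 11.2
eef_pos: [552.1, 248.3, 314.9]
orientation: [-0.001, 0.776, 0.631, 0.002]
force: [6.7, 18.3, -9.8]
opening: 0.001
grasp_force: 9.2
```

Emit:
step_arm --rows '[[-1,[-0.05,0,0],0],[-1,[0,0,0],0]]'

```text
time: 11.4
eef_pos: [552.0, 248.0, 314.9]
orientation: [-0.001, 0.776, 0.631, 0.003]
force: [7.1, 18.2, -9.7]
opening: 0.002
grasp_force: 9.6
```

Emit:
step_arm --rows '[[-1,[-0.1,0,0],0],[-1,[0,0,0],0],[-1,[0,0,0],0]]'

```text
time: 11.7
eef_pos: [551.8, 247.2, 314.9]
orientation: [-0.001, 0.776, 0.631, 0.003]
force: [7.0, 19.0, -10.4]
opening: -0.004
grasp_force: 10.2
```

```bash
python3 -c "
from h import *
for o in look('d'):
  if o[0]=='lip': print([x for x in o[1] if 100<x[0]<112 or x[0]>130])
  else: print([x for x in o[1] if 130<x[0]<150])
for i in range(3): print(arm.get_state()['force']);arm.capture('top')"
```

```text
[(101, 56, 146), (102, 59, 147), (102, 59, 140), (103, 58, 135), (104, 59, 130), (105, 55, 113), (106, 58, 109), (106, 59, 91), (107, 58, 86), (108, 60, 79), (108, 58, 77), (109, 56, 79), (110, 57, 77), (111, 58, 78), (111, 58, 78), (131, 57, 77), (131, 60, 77), (132, 58, 77), (133, 58, 77), (134, 59, 79), (134, 56, 82)]
[(131, 87, 123), (133, 89, 120), (135, 89, 123), (136, 88, 122), (137, 89, 131), (139, 75, 101), (140, 77, 64), (140, 86, 67), (141, 90, 61), (141, 90, 77), (142, 95, 48), (142, 92, 52), (143, 90, 56), (143, 92, 49), (144, 95, 49), (145, 96, 50), (145, 94, 52), (146, 95, 52), (147, 94, 54), (148, 94, 55), (148, 95, 54), (149, 93, 52)]
[  7.34167153  19.10550629 -10.52302788]
[  7.43682903  19.03031956 -10.10681008]
[  7.75874805  19.88203897 -11.09918215]
```

View pics/d.png

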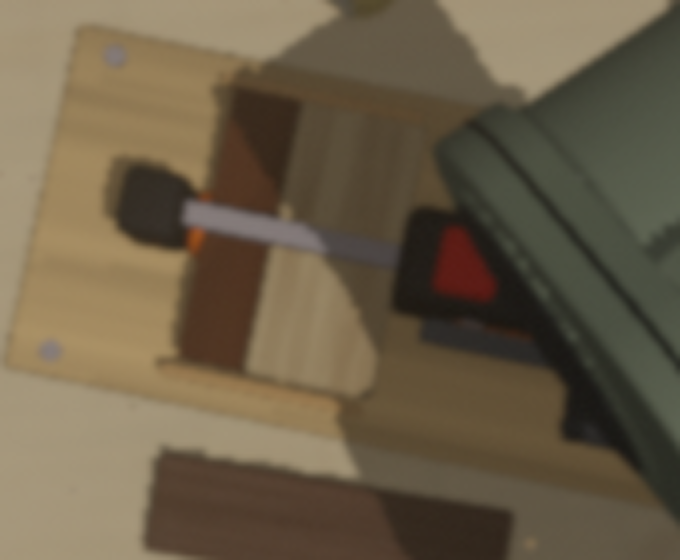

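The lipping now sits against the cream block with no gap showing at (270,230). The axial force is about 20.5 N, so I'll go slightly further to be sure it is firm.

Emit:
step_arm --rows '[[-1,[-0.05,0,0],0],[-1,[0,0,0],0],[-1,[0,0,0],0]]'

```text
time: 12.2
eef_pos: [551.7, 246.8, 314.9]
orientation: [-0.001, 0.776, 0.631, 0.003]
force: [7.3, 19.5, -10.0]
opening: 0.0
grasp_force: 10.6
```

Emit:
step_arm --rows '[[-1,[-0.06,0,0],0],[-1,[0,0,0],0],[-1,[0,0,0],0],[-1,[0,0,0],0]]'

```text
time: 12.6
eef_pos: [551.6, 246.3, 314.9]
orientation: [-0.001, 0.776, 0.631, 0.003]
force: [8.5, 21.3, -11.5]
opening: 0.0
grasp_force: 11.0
```

Emit:
step_arm --rows '[[-1,[0.4,0,0],0],[-1,[0.7,0,0],0],[-1,[0.9,0,0],0],[-1,[1.0,0,-0.1],0],[-1,[1.0,0,0],0],[-1,[1.0,0,0],0],[-1,[0.55,0,0],0],[-1,[0,0,0],0]]'

```text
time: 13.4
eef_pos: [562.7, 299.2, 315.6]
orientation: [-0.0, 0.776, 0.631, 0.0]
force: [0.5, 0.6, -0.1]
opening: 0.0
grasp_force: 0.0
```

Emit:
step_arm --rows '[[-1,[0,0,0.5],0],[-1,[0,0,0.3],0],[-1,[0,0,0.2],0],[-1,[0,0,0],0]]'

```text
time: 13.8
eef_pos: [562.8, 298.2, 305.4]
orientation: [-0.0, 0.776, 0.631, -0.0]
force: [-0.3, -0.2, 0.2]
opening: -0.002
grasp_force: 0.0
```

Emit:
step_arm --rows '[[-1,[0.1,0,0.2],0],[-1,[0,0,0.2],0],[-1,[0,0,0.2],0],[-1,[0,0,0],0]]'

```text
time: 14.2
eef_pos: [563.1, 299.5, 299.6]
orientation: [-0.0, 0.776, 0.631, 0.0]
force: [-0.2, 0.5, 2.1]
opening: -0.001
grasp_force: 1.1
```

Emit:
step_arm --rows '[[-1,[0,0,0.15],0],[-1,[0,0,0.1],0],[-1,[0,0,0.05],0],[-1,[0,0,0],0],[-1,[0,0,0],0]]'

```text
time: 14.7
eef_pos: [563.1, 299.4, 296.8]
orientation: [-0.0, 0.776, 0.631, 0.0]
force: [1.5, 1.1, 3.6]
opening: -0.001
grasp_force: 1.7
```

Emit:
step_arm --rows '[[-1,[0,0,0.1],0],[-1,[0,0,0.05],0],[-1,[0,0,0],0],[-1,[0,0,0],0],[-1,[0,0,0],0],[-1,[0,0,0],0],[-1,[0,0,0],0],[-1,[0,0,0],0]]'

```text
time: 15.5
eef_pos: [563.1, 299.5, 295.5]
orientation: [-0.0, 0.776, 0.631, 0.0]
force: [0.3, 0.4, 7.7]
opening: 0.001
grasp_force: 3.7
```

```bash
python3 -c "
from h import *
for o in look('e'):
  if o[0]=='lip': print([x for x in o[1] if 100<x[0]<112 or x[0]>130])
  else: print([x for x in o[1] if 130<x[0]][::4])
"
```

```text
[(101, 59, 119), (102, 55, 97), (102, 58, 137), (103, 59, 116), (104, 55, 97), (105, 56, 116), (105, 57, 107), (106, 59, 71), (107, 57, 85), (107, 57, 82), (108, 59, 66), (109, 60, 75), (110, 58, 75), (110, 55, 74), (111, 57, 75), (131, 56, 75), (132, 60, 75), (133, 57, 75), (133, 54, 74), (134, 58, 76), (135, 57, 77)]
[(132, 87, 95), (138, 88, 90), (145, 86, 122), (151, 86, 129), (157, 86, 127), (163, 86, 130), (169, 89, 102), (175, 85, 57), (177, 71, 47), (179, 97, 52), (181, 98, 53), (184, 95, 54), (187, 94, 54), (189, 94, 54), (192, 97, 52), (195, 93, 52), (198, 95, 51), (201, 92, 52)]
```

View pics/e.png

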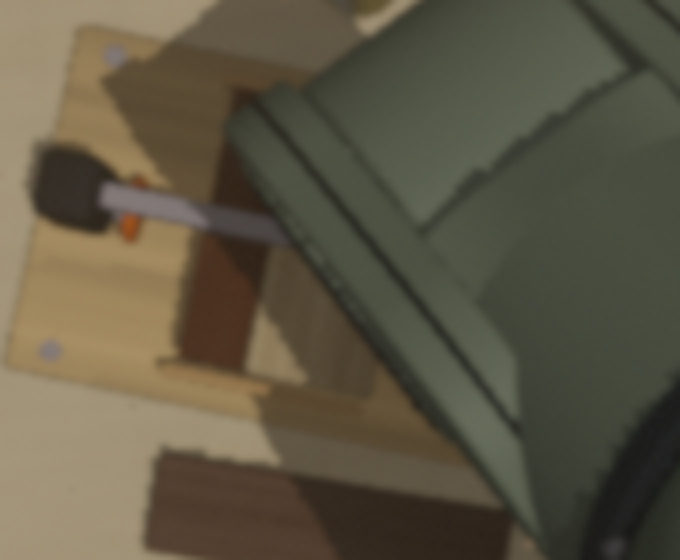

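The jaw is back at the left end, with its pad at (132,220) well clear of the lipping and its edge about 34 mm out, i.e. fully open. The joint is still closed. I'll lift off now.

Emit:
step_arm --rows '[[-1,[0,0,-0.3],0],[-1,[0,0,-0.6],0],[-1,[0,0,-1.5],0],[-1,[0,0,-2],0],[-1,[0,0,-2],0],[-1,[0,0,-2],0],[-1,[0,0,0],0],[-1,[0,0,0],0]]'

```text
time: 16.35
eef_pos: [562.8, 299.3, 379.2]
orientation: [-0.0, 0.776, 0.631, -0.0]
force: [-0.1, -1.4, -0.4]
opening: 0.001
grasp_force: 0.0
```

```bash
python3 -c "
from h import *
for o in look('f'):
  if o[0]=='lip': print([x for x in o[1] if 103<x[0]<110 or x[0]>132])
  else: print([x for x in o[1] if 165<x[0]<182])
print(arm.get_state()['force']); arm.finish_job()
"
```

```text
[(104, 56, 81), (104, 56, 124), (105, 57, 70), (106, 57, 99), (107, 59, 57), (107, 60, 56), (108, 58, 68), (109, 57, 63), (133, 56, 76), (134, 58, 76), (135, 55, 78)]
[(166, 88, 127), (167, 86, 114), (169, 88, 124), (170, 87, 124), (172, 88, 127), (173, 87, 130), (175, 85, 121), (176, 87, 84), (176, 85, 80), (176, 74, 47), (176, 90, 90), (177, 76, 46), (177, 93, 68), (178, 95, 48), (179, 93, 54), (179, 91, 49), (180, 93, 52), (181, 92, 51), (181, 92, 52)]
[ 0.10310311 -0.05502893  0.04879505]
the job is handed in; nothing more can be done
```

I closed the joint in three trigger strokes, stopping at about 22.6 N on the trigger (firm, below the crush limit). I then pressed the red tab: the jaw sprang fully open, the joint stayed closed, and I handed the job in with the arm clear at about 16 s.

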